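# Balance a centrifuge rotor and lock its lid

### The arm

A 7-joint arm with a two-finger parallel gripper is mounted at the origin on a cart in front of the work surface, level with it; the furniture and walls round the work are solid. World frame = base frame: x ahead of the robot, y to its left, z up, the work surface at z = 0. Lengths are in m, angles in rad, forces in N, time in s.
With the tool pointing down it reaches from about 0.425 to 0.975 m from the base axis. Payload 16.7 kg.
Tool frame: the origin (TCP) lies between the finger pads, 19 mm behind the fingertips; this is the grasp point; z points along the fingers, y is the line along which they close (so a half turn about z gives the same grasp; the last joint's range is limited). The gripper opens to 85 mm and grips with 20 to 120 N. Pads are 22 mm wide; open, the fingers measure 114 mm over their backs; the gripper's body (76 mm by 85 mm) begins 54 mm behind the grasp point. The pads swing forward as they close: fully open they stand 13 mm farther back than shut.
Start: joints at [1.018, 0.426, 0.074, 1.606, -0.034, 1.111, -0.067], TCP at [0.265, -0.621, 0.25] pointing down, gripper open.
Joint ranges: [-2.85, 2.85], [-0.5, 2.14], [-1.23, 1.37], [0.21, 2.46], [-1.02, 4.16], [0.16, 2.05], [-2.73, 2.73]. Speed limits (rad/s): [1.89, 1.89, 2.39, 2.39, 3.01, 3.01, 3.01].

### API

Orientations are given as a unit quaternion [x, y, z, w].
In Python, from cell import bot, imaging, finder gives the robot as it stands. The module is installed in compiled form; this text tells all that it offers.
- The arm moves only by the tool carry_out, never from a script. Its argument "commands" is text: rows parted by semicolons, each of 7 numbers parted by spaces: the shift along the world's x, y, z normalised to -1 to 1, where 1 is 30 cm, then the turn, a rotation vector about the world's x, y, z normalised to -1 to 1, where 1 is 2 pi rad, then the opening, from 0 (shut) to 1 (fully open). In form: tx ty tz wx wy wz gripper; .... A call has 1 to 8 rows; each row is the pose to reach, as a shift and turn from the pose commanded when the call began, turning the shorter way round; what a row does not reach only later rows make up. A row lasts 1/10 s, in which the tool goes at most 50 mm and 8.59 degrees, less where a joint would pass 70% of its speed; a pose out of reach is approached as far as the arm can. A call with a number of a shift or a turn outside -1 to 1 is refused whole. A call with a gripper value outside its range is refused whole. The fingers move at their own pace and stop on an object; "squeeze" is the grip in N (left out, the last holds). Time passes only in rows, so rows that repeat a pose let the fingers close. It gives the time, the measured TCP pose, the force, the opening and the grip force at its end, in the units of the state.
- bot.get_obs(): the state, without advancing time (a new reading comes with each control period).
- imaging.camera(name): name is "side" or "top"; returns a dict with "color" (480x640x3 uint8, blue, green, red), "fx", "fy", "cx", "cy" (pixels), "rvec" (rotation vector, rad) and "tvec" (3), from world to camera coordinates, as OpenCV has them. Camera axes: x right, y down, z forward; pixel columns grow to the right and rows downward; lengths in m; the calibration is good to about 2 mm. A picture is of the moment at which its call begins. There is no depth.
- bot.finish_job(): hands the job in; it is judged then, once.
Trained networks look in a picture, given as the dict that the camera call returned (one of the last four; its "shot" number tells which), for a name from the list of things; names that differ only in an ending like _2 or _b are one class to them, and where a whole thing is asked for, a point or a joint stands for the part that bears it (a point fixed in the world has none). Each returns a list of dicts, best first, with "confidence" (0 to 1); they miss things now and then, are a little off and sometimes report something else, mostly with a low value. They report only what shows in the picture. A call takes as long as a camera call. They do not tell look-alikes from the thing itself.
- finder.recognise(picture, target): "location" ([x, y, z] in m, in world coordinates, good to about 4 mm: the middle of the surface that is visible of it).
- finder.spot_point(picture, target): "location" ([x, y, z] in m, in world coordinates, good to about 4 mm: a listed point, or the origin of a listed thing).
The state is a dict: "time": time; "joint_pos": joint angles; "joint_vel": joint speeds; "joint_torque": joint torques, N m; "tcp_pos": TCP position; "orientation": TCP orientation; "force": force on the tool from outside, world axes, zero at the start; "moment": the same for the moment, N m; "finger_gap": opening from 0.0 (shut) to 1.0 (fully open); "grasp_force": force on a finger pad.
Only numpy, scipy, OpenCV 4.12 (cv2) and the standard library are available. Lean on these libraries where they do the work, as an engineer would, in place of code of your own. Each camera call takes 0.05 s, during which the arm holds its last target. There are 200 camera calls.

### The job

Get this rotor ready to spin: take the short 50 ml tube out of the rack and put it all the way down into the rotor pocket straight across from the tube that is already there, so that the rotor is balanced. Then put the lid on, with the T-head under it going down through the slot in the rotor's hub, and lock it by turning it a quarter turn clockwise (seen from above) to its stop; leave it sitting fully down. Leave the other tubes and the timer where they are.

Things in the scene. Friction and masses are not known exactly. Their poses are not given: they have to be found in the camera images.
- rotor: Fixed aluminium rotor for four upright 50 ml tubes on a rubber stand, round, 145 mm across. Origin: centre of its underside on the work surface; z up. Deck at z 110 mm: a round shoulder 130 mm across, 4 mm above the ledge (z 106) that takes the lid's rim. Four vertical 32 mm round pockets, 87 mm deep, 44 mm from the axis at 45, 135, 225, 315 degrees from its x. Raised steel hub in the middle.
- hub_slot (a point): Centre of the slot in the hub's top face, 132 mm above the work surface; axes as the rotor's. Hub 49 mm across. Slot 44 mm long (along x) by 16 mm wide (y), in a 5 mm plate, hollow below it to z 112. Stops inside let a T-head that has passed the slot turn clockwise only (seen from above), 0 to about 90 degrees (7 degrees of slack at each stop); no spring or detent.
- pocket_taken (a point): Centre of the floor of the rotor pocket that already holds a tube (23 mm above the work surface, 87 mm below the deck).
- pocket_across (a point): Centre of the floor of the empty rotor pocket straight across from it, the one to fill (23 mm above the work surface, 87 mm below the deck). A tube seated there has its origin at this point, and its cap stands from 12 to 25 mm above the deck.
- rotor_lid: Loose lid, 280 g: clear round hood 146 mm across, 40 mm high, standing on its rim. Origin: centre of the rim's plane, underneath; z up. Beneath, on a 10 mm stem, a steel T-head along the lid's x, 40 x 12 mm, z 13 to 19 mm, inside the hood. Hood 135 mm across inside, ceiling at z 36. Origin is 106 mm above the rotor's when fully down, 119 with the T-head resting on the hub.
- knob_grip (a point): A good TCP point on the lid's axis, 65 mm above its origin, 25 mm above the hood's top, in the black wing knob: 66 mm long along the lid's x (as the T-head), 14 mm thick along y, z 41 to 78 mm above the lid's origin; pinch it across its thickness. T-head in slot: 2 mm to spare on each side, and 2 mm of height under the plate.
- sample_tube: Short screw-cap 50 ml tube, 112 mm tall, 70 g, that stands in the rack: clear body 28 mm across with a tapered foot, light cap 34 mm across from 99 to 112 mm height. Origin: centre of its foot; z along the tube to the cap. It is the one to load.
- partner_tube: The same kind of tube, already in the rotor, in the pocket pocket_taken. Stays there.
- long_tube: Longer screw-cap tube, 135 mm tall, cap 34 mm across, in the hole of the rack diagonally across from the short one. It stays put; not to be handled.
- tube_rack: Plastic tube rack that stays put, 112 x 112 x 110 mm, origin centre of its underside. Tubes stand on an inner floor 38 mm above the work surface, in 32 mm square holes centred 25 mm either way from the middle; their caps stand well above the rack's top.
- timer: Lab timer, 62 x 62 x 20 mm, lying by the rack. Loose bystander. Origin: centre of its underside.
- bottle: 100 ml bottle with a cap, 58 mm across, 105 mm tall, behind the rotor. Bystander that stays put. Origin: centre of its underside.
- slide_box: Closed slide box, 102 x 85 x 34 mm, behind the rotor. Bystander that stays put. Origin: centre of its underside.
Mind the look-alikes: they are no part of the job. Leave any black or red look-alike of the partner_tube alone.

How it is judged:
By the outcome, as a careful person would: the job done as asked, in the order asked, and still so for the second after the job is handed in, with the robot touching nothing.
It also fails if it takes over 72 s, if anything falls off the work surface, if the arm or the gripper's body presses on something with over 40 N, if the wrist force passes 120 N, or if a joint passes its speed limit or range.

## Working session

There is one attempt and no reset: what is moved stays moved. The work goes in short steps, Python scripts to look and compute and a tool call to move; the robot and the scene stay as the last step left them, time stands still between calls to the robot, and variables do not carry over. Pictures are saved under pics/ and viewed, at most 10 in all, crops included, and the job is handed in when it is done.

Besides the shell and the picture viewer there is one more tool, called after "Call:" as a command line: name --argument value ..., lists and objects as JSON in quotes. carry_out: Moves the arm, as the interface text tells. Scaled input: -1 to 1 covers 30 cm each way for a shift and 2 pi rad each way for a turn. Its arguments: {"type":"object","properties":{"commands":{"type":"string"},"squeeze":{"type":"number"}},"required":["commands"]}

```bash
mkdir -p pics
cat > h.py <<'E'
import cv2, numpy as np
from cell import bot, imaging, finder
def ray(c,u,v,z):
    R=cv2.Rodrigues(np.array(c['rvec'],float))[0]; t=np.array(c['tvec'],float).ravel()
    d=R.T@np.array([(u-c['cx'])/c['fx'],(v-c['cy'])/c['fy'],1]); o=-R.T@t
    return o+d*(z-o[2])/d[2]
def proj(c,p):
    K=np.array([[c['fx'],0,c['cx']],[0,c['fy'],c['cy']],[0,0,1]])
    return cv2.projectPoints(np.array(p,float).reshape(-1,1,3),np.array(c['rvec'],float),np.array(c['tvec'],float),K,None)[0].reshape(-1,2)
E
python3 - <<'E'
from h import *
o=bot.get_obs(); print(o['time'],o['tcp_pos'],o['orientation'],o['finger_gap'])
for n in('top','side'):
    c=imaging.camera(n); cv2.imwrite(f'pics/{n}0.png',c['color'])
    print(n,c['fx'],c['cx'],c['cy'],'cam',ray(c,c['cx'],c['cy'],0), -cv2.Rodrigues(np.array(c['rvec'],float))[0].T@np.array(c['tvec'],float).ravel())
    for t in ['rotor','hub_slot','pocket_taken','pocket_across','rotor_lid','knob_grip','sample_tube','partner_tube','long_tube','tube_rack','timer','bottle','slide_box']:
        for r in finder.spot_point(c,t)[:3]:
            l=r['location']; print(t,np.round(l,4),round(r['confidence'],2),proj(c,l).round()[0])
E
```

```text
0.0 [ 0.2650428  -0.62036704  0.24929867] [ 9.79690059e-01  2.00516723e-01 -1.82820468e-04 -6.31115936e-04] 1.0011732162681195
top 449.01688458612796 317.3117410453469 241.53357913737833 cam [0.60712299 0.01496754 0.        ] [ 0.34414218 -0.00273495  1.09582043]
rotor [ 0.512  -0.2405  0.0042] 0.69 [418. 288.]
hub_slot [ 0.5086 -0.2403  0.1325] 0.89 [431. 281.]
pocket_taken [ 0.4759 -0.2705  0.0241] 0.78 [432. 303.]
pocket_taken [ 4.212e-01  3.936e-01 -1.000e-04] 0.18 [155. 303.]
pocket_across [ 0.5441 -0.2154  0.0239] 0.63 [410. 273.]
pocket_across [ 0.5122 -0.239   0.002 ] 0.18 [417. 288.]
rotor_lid [0.4799 0.0208 0.0061] 0.59 [310. 291.]
rotor_lid [ 0.7167 -0.1941 -0.0025] 0.41 [402. 207.]
knob_grip [0.4789 0.0196 0.0642] 0.8 [311. 289.]
knob_grip [ 0.7389 -0.3441 -0.0017] 0.67 [461. 204.]
sample_tube [0.4225 0.211  0.0389] 0.76 [227. 307.]
partner_tube [ 0.4764 -0.2683  0.0253] 0.71 [431. 302.]
partner_tube [ 0.6132 -0.3671  0.0037] 0.68 [470. 252.]
partner_tube [ 0.4781 -0.3776  0.0025] 0.65 [474. 307.]
long_tube [0.4637 0.2768 0.0416] 0.79 [201. 287.]
long_tube [ 0.5405 -0.215
[... 205 characters left out ...]
017] 0.46 [217. 299.]
slide_box [ 0.4745 -0.2706  0.0184] 0.36 [432. 304.]
side 476.37760593400725 321.3091266399321 229.61186410420507 cam [0.72864097 0.20366516 0.        ] [ 4.22854076e-04 -8.58447883e-01  5.03848717e-01]
rotor [ 0.507  -0.2411 -0.0031] 0.62 [358. 323.]
hub_slot [ 0.5111 -0.2405  0.1347] 0.79 [361. 258.]
hub_slot [ 0.4246  0.3944 -0.0021] 0.28 [197. 235.]
pocket_taken [ 0.4748 -0.2686  0.0222] 0.63 [354. 323.]
rotor_lid [ 0.4794  0.0215 -0.0009] 0.72 [278. 276.]
knob_grip [0.4779 0.0212 0.0639] 0.82 [276. 251.]
tube_rack [ 0.4477  0.2472 -0.0028] 0.88 [225. 249.]
timer [ 0.4205  0.3963 -0.0028] 0.57 [195. 235.]
slide_box [ 7.362e-01 -3.485e-01  2.000e-04] 0.68 [480. 308.]
```

View pics/top0.png

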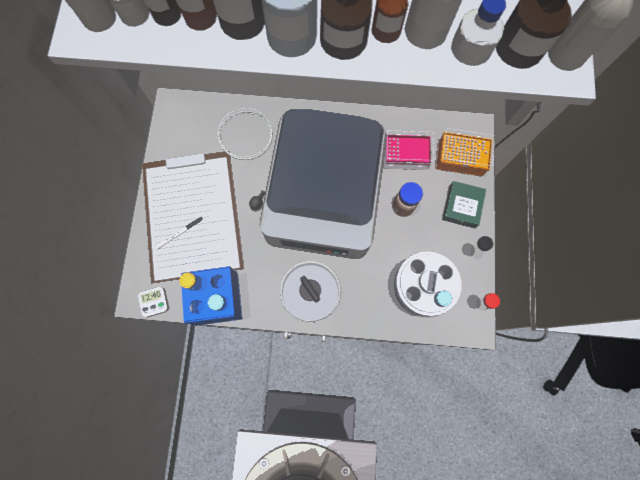

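View pics/side0.png

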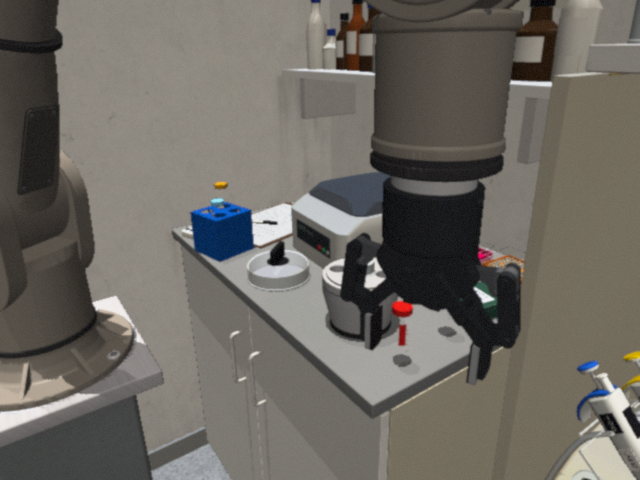

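Run:
```python
import cv2,numpy as np
a=cv2.imread('pics/top0.png')
r=lambda x,y,w,h:cv2.resize(a[y:y+h,x:x+w],(400,300),interpolation=cv2.INTER_CUBIC)
cv2.imwrite('pics/crop0.png',np.vstack([np.hstack([r(375,230,120,90),r(175,250,120,90)]),np.hstack([r(250,240,120,90),r(375,180,120,90)])]))
```

```text
(no output)
```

View pics/crop0.png

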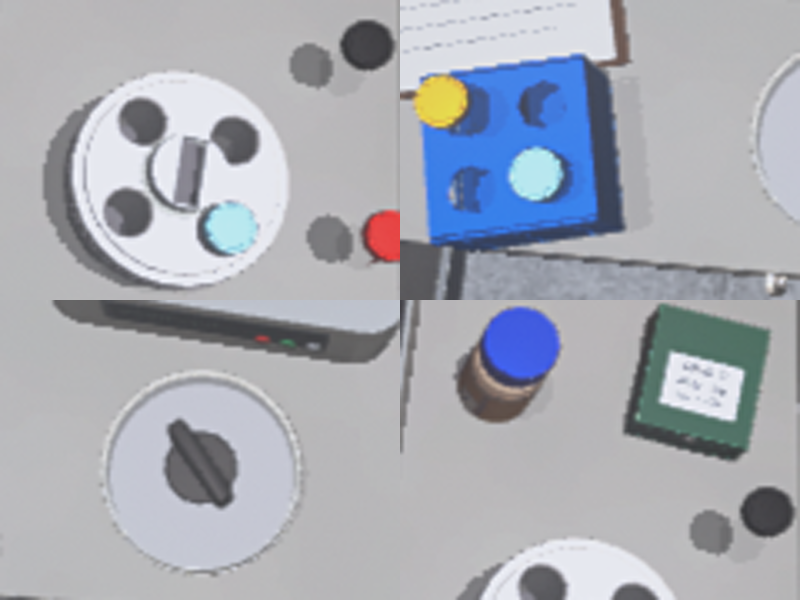

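Top view: the blue rack at about (216,298) holds two tubes. The cyan cap at (216,302) is the short one, and the yellow cap at (187,280) stands clearly higher and is the long tube. The rotor at (429,284) has the cyan-capped partner at (443,298), so the pocket across is at (418,266). The black-capped (485,243) and red-capped (491,301) tubes are look-alikes to leave alone. The lid's knob is at (310,289). The enlarged crop confirms all of this. Next I'll measure more precisely.

```bash
cat >> h.py <<'E'
from scipy.optimize import least_squares
A=np.linspace(0,2*np.pi,60,endpoint=False)
def blob(m,u,v):
    n,l,s,ce=cv2.connectedComponentsWithStats(m.astype(np.uint8)); 
    k=[i for i in range(1,n) if s[i,4]>15]; k=min(k,key=lambda i:np.hypot(*(ce[i]-[u,v])))
    return l==k,ce[k],s[k,4]
def cylfit(c,ce,z0,z1,r,g):
    def f(p):
        q=np.vstack([proj(c,np.c_[p[0]+r*np.cos(A),p[1]+r*np.sin(A),np.full(60,z)]) for z in(z0,z1)])
        M=cv2.moments(cv2.convexHull(q.astype(np.float32))); return [M['m10']/M['m00']-ce[0],M['m01']/M['m00']-ce[1]]
    return least_squares(f,g,diff_step=1e-3).x
E
python3 - <<'E'
from h import *
c=imaging.camera('top'); im=c['color']; hsv=cv2.cvtColor(im,cv2.COLOR_BGR2HSV)
cy=(hsv[...,0]>80)&(hsv[...,0]<100)&(hsv[...,1]>45)&(hsv[...,2]>150)
for nm,u,v,z,g in(('sample',216,302,.137,(.42,.21)),('partner',443,298,.122,(.476,-.27))):
    m,ce,a=blob(cy,u,v); print(nm,ce,a,cylfit(c,ce,z,z+.013,.017,g))
# knob wing: darkest, top z .078
g=cv2.cvtColor(im,cv2.COLOR_BGR2GRAY)
print(g[286:292,295:325])
print(g[272:292:2,422:442])
for t in ['hub_slot','pocket_taken','pocket_across','knob_grip','sample_tube','rotor','partner_tube']:
    r=finder.spot_point(c,t)[0]; print(t,np.round(r['location'],4),round(r['confidence'],2))
E
```

```text
sample [215.18435754 301.78212291] 179 [0.42364944 0.21607154]
partner [444.07058824 297.84117647] 170 [ 0.47573251 -0.26961948]
[[200 200 200 201 183 111  96 101  95  76  72  82  93  97  95  86  78  85
   95 102 103 103 102 101 103 146 200 202 200 200]
 [200 200 200 194 153  92 103 102 102  95  71  73  86  98  97  91  83  76
   83  98 103 103 103 103 100 124 196 202 200 200]
 [200 200 200 193 150  91 101 103 103  98  81  71  78  90  98  97  88  79
   80  97 103 104 103 103  97 107 171 200 201 199]
 [200 200 200 194 151  96 101 103 103 103  98  81  72  82  97  99  94  86
   78  86  98 103 103 103  99 112 170 200 201 199]
 [200 200 201 189 128  94 102 103 104 104 103  96  75  74  86 100  99  91
   83  77  84  98 104 103  99 108 169 200 201 200]
 [199 200 201 189 126  93 102 103 103 103 103 101  87  72  74  85  99  96
   88  79  78  89 100 103  98 106 168 200 201 199]]
[[160 185 191 229 231 233 231 205 141 149 152 156 173 165 151 174 171 129
  114 114]
 [172 230 234 233 232 233 227 173 138 137 136 128 104 106 144 224 235 231
  199 127]
 [232 234 232 232 233 234 226 153 136 137 136 129 
[... 218 characters left out ...]
 232 233 227 163 137 136 136 129 100 102 149 227 234 232 232
  232 232]
 [235 234 232 233 231 217 146 136 137 136 130 100 107 167 234 234 232 232
  232 232]
 [194 233 235 234 229 193 142 137 137 136 130  98 122 201 234 233 232 232
  232 232]
 [ 93 138 216 235 228 164 138 135 135 130 100  79 139 227 234 233 232 232
  232 232]
 [168 107  98 142 195 160 148 147 144 131  93  85 153 236 235 234 231 225
  231 229]]
hub_slot [ 0.5111 -0.2407  0.1318] 0.71
pocket_taken [ 0.4757 -0.2694  0.0197] 0.55
pocket_across [ 0.545  -0.215   0.0217] 0.96
knob_grip [0.4772 0.019  0.0686] 0.57
sample_tube [0.423  0.2143 0.0395] 0.46
rotor [ 0.5119 -0.2406  0.0054] 0.77
partner_tube [ 0.4725 -0.2679  0.0247] 0.74
```

Run:
```python
from h import *
c=imaging.camera('top'); im=c['color']; g=cv2.cvtColor(im,cv2.COLOR_BGR2GRAY).astype(float)
L=[];Rr=[]
for v in range(275,288):
    row=g[v]; 
    for u in range(424,440):
        if row[u]>=185>row[u+1]: L.append((u+(row[u]-185)/(row[u]-row[u+1]),v))
        if row[u]<=185<row[u+1]and row[u+1]>190: Rr.append((u+(185-row[u])/(row[u+1]-row[u]),v))
for nm,P in(('L',L),('R',Rr)):
    P=np.array(P); k=np.polyfit(P[:,1],P[:,0],1); 
    p=ray(c,np.polyval(k,274),274,.132);q=ray(c,np.polyval(k,290),290,.132); print(nm,len(P),p[:2],q[:2],np.degrees(np.arctan2(*(p-q)[1::-1])))
# white deck disk
hsv=cv2.cvtColor(im,cv2.COLOR_BGR2HSV)
cl=lambda x,y,w,h,s,lo,hi:cv2.resize(np.clip((im[y:y+h,x:x+w].astype(float)-lo)*255/(hi-lo),0,255).astype(np.uint8),None,fx=s,fy=s,interpolation=cv2.INTER_CUBIC)
cv2.imwrite('pics/z1.png',np.hstack([cl(290,270,40,40,10,50,130),cl(411,262,40,40,10,60,255)]))
```

```text
L 13 [ 0.52421984 -0.23486823] [ 0.48888278 -0.23070513] -6.719108488247184
R 12 [ 0.52569202 -0.25182281] [ 0.49032361 -0.24732992] -7.239568505109154
```

View pics/z1.png

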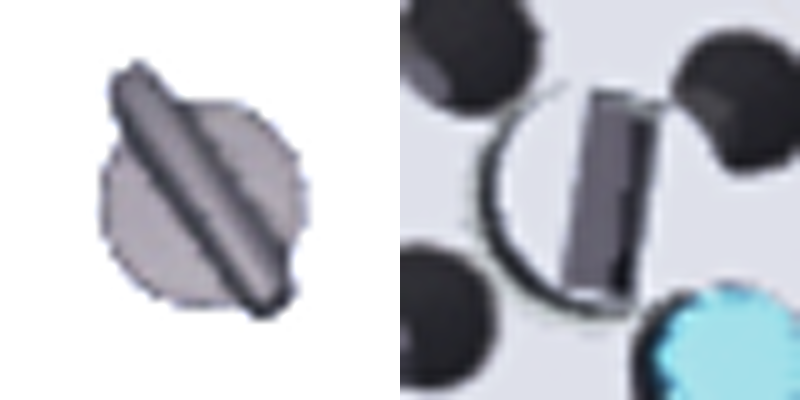

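Left crop: the knob wing runs from about (302.7,277) to (316.5,300). Right crop: the slot centre is near (431.8,281), with the slot at about -7° in the world frame.

Run:
```python
from h import *
c=imaging.camera('top'); im=c['color']; g=cv2.cvtColor(im,cv2.COLOR_BGR2GRAY)
p,q=ray(c,302.7,277,.078),ray(c,316.5,300,.078); print('knob',p,q,(p+q)/2,np.hypot(*(p-q)[:2]),np.degrees(np.arctan2(*(p-q)[1::-1])))
p,q=ray(c,433.0,271.2,.132),ray(c,430.4,291.0,.132); print('slot',p,q,(p+q)/2,np.hypot(*(p-q)[:2]))
# lid hood: fit circle ellipse of hood (gray-ish bluish top ~ z .04) 
b=im.astype(int); m=((b[...,0]-b[...,2])>6)&(g>170)
M,ce,a=blob(m,310,289); cn=cv2.findContours(M.astype(np.uint8),0,1)[0]; e=cv2.fitEllipse(max(cn,key=len)); print('lid ell',e, ray(c,*e[0],.04))
for t in ['knob_grip','rotor_lid']:
  for i in range(3):
    d=imaging.camera(('top','side')[i%2]); r=finder.spot_point(d,t)[:1]; print(t,[np.round(x['location'],4) for x in r])
for i in range(2):
    d=imaging.camera(('top','side')[i%2]); r=finder.spot_point(d,'sample_tube')[:1]; print([np.round(x['location'],4) for x in r])
print(bot.get_obs()['time'])
```

```text
knob [0.50236174 0.03985085 0.078     ] [0.45280727 0.00387671 0.078     ] [0.4775845  0.02186378 0.078     ] 0.061235484166750204 35.977830085680495
slot [ 0.53116154 -0.243619    0.132     ] [ 0.48744747 -0.23914346  0.132     ] [ 0.50930451 -0.24138123  0.132     ] 0.04394258120403992
lid ell ((309.90435791015625, 292.92144775390625), (55.102439880371094, 56.18526077270508), 64.71312713623047) [0.47207784 0.02102062 0.04      ]
knob_grip [array([0.4794, 0.0194, 0.0669])]
knob_grip [array([0.478 , 0.0218, 0.0668])]
knob_grip [array([0.4766, 0.0191, 0.066 ])]
rotor_lid [array([0.4788, 0.0248, 0.0043])]
rotor_lid [array([ 0.4802,  0.0204, -0.0032])]
rotor_lid [array([0.4812, 0.0238, 0.0073])]
[array([0.4229, 0.2149, 0.0395])]
[]
2.7
```

Call:
carry_out --commands "0.6 0.97 0.1 0 0 0.0416 1;0.6 0.97 0.1 0 0 0.0416 1;0.6 0.97 0.1 0 0 0.0416 1;0.6 0.97 0.1 0 0 0.0416 1;0.6 0.97 0.1 0 0 0.0416 1;0.6 0.97 0.1 0 0 0.0416 1;0.6 0.97 0.1 0 0 0.0416 1;0.6 0.97 0.1 0 0 0.0416 1" --squeeze 30

```text
time: 3.5
tcp_pos: [0.4489, -0.3242, 0.2809]
orientation: [0.944, 0.33, 0.001, -0.0]
force: [-0.3, -0.1, 0.6]
finger_gap: 1.003
grasp_force: 0.0
```

Call:
carry_out --commands "-0.03 1 0 0 0 0 1;-0.03 1 0 0 0 0 1;-0.03 1 0 0 0 0 1;-0.03 1 0 0 0 0 1;-0.03 1 0 0 0 0 1;-0.03 1 0 0 0 0 1;-0.03 1 0 0 0 0 1"

```text
time: 4.2
tcp_pos: [0.436, -0.0243, 0.2806]
orientation: [0.944, 0.33, 0.001, -0.0]
force: [-0.1, -0.9, -0.6]
finger_gap: 1.002
grasp_force: 0.0
```

Call:
carry_out --commands "-0.03 0.8 -0.1 0 0 0 0.8;-0.03 0.8 -0.1 0 0 0 0.8;-0.03 0.8 -0.1 0 0 0 0.8;-0.03 0.8 -0.1 0 0 0 0.8;-0.03 0.8 -0.1 0 0 0 0.8;-0.03 0.8 -0.1 0 0 0 0.8;-0.03 0.8 -0.1 0 0 0 0.8"

```text
time: 4.9
tcp_pos: [0.4271, 0.2106, 0.2497]
orientation: [0.945, 0.327, -0.0, -0.0]
force: [0.5, -0.8, -0.6]
finger_gap: 0.8
grasp_force: 0.0
```

Call:
carry_out --commands "-0.01 0.015 -0.1 0 0 0 0.7;-0.01 0.015 -0.1 0 0 0 0.7;-0.01 0.015 -0.1 0 0 0 0.7"

```text
time: 5.2
tcp_pos: [0.4244, 0.2137, 0.2203]
orientation: [0.945, 0.326, -0.0, 0.0]
force: [-0.2, -0.7, 0.2]
finger_gap: 0.702
grasp_force: 0.0
```

Run:
```python
from h import *
for n in('top','side'):
    c=imaging.camera(n); cv2.imwrite(f'pics/{n}1.png',c['color'])
    r=finder.spot_point(c,'sample_tube')[:2]; print(n,[(np.round(x['location'],4),x['confidence']) for x in r])
o=bot.get_obs(); print(o['tcp_pos'],o['joint_pos'],o['time'],o['orientation'])
s=cv2.imread('pics/side1.png')[130:290,140:340]; t=cv2.imread('pics/top1.png')[220:380,130:330]
cv2.imwrite('pics/a1.png',cv2.resize(np.hstack([s,t]),None,fx=2,fy=2,interpolation=cv2.INTER_CUBIC))
```

```text
top []
side []
[0.42481872 0.21451143 0.22099684] [-0.02143297  0.18243587 -0.63860783  2.03993292  0.13326183  0.95754109
 -1.63552229] 5.4 [9.45361132e-01 3.26024345e-01 6.73823759e-04 4.83926742e-05]
```

View pics/a1.png

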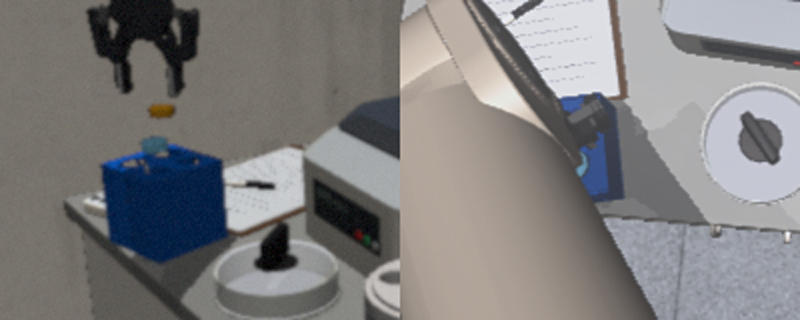

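Call:
carry_out --commands "-0.003 0.002 -0.12 0 0 0 0.7;-0.003 0.002 -0.243 0 0 0 0.7;-0.003 0.002 -0.243 0 0 0 0.7;-0.003 0.002 -0.243 0 0 0 0.2;-0.003 0.002 -0.243 0 0 0 0.2;-0.003 0.002 -0.243 0 0 0 0.2;-0.003 0.002 -0.243 0 0 0 0.2;-0.003 0.002 -0.243 0 0 0 0.2" --squeeze 40

```text
time: 6.2
tcp_pos: [0.4244, 0.2161, 0.149]
orientation: [0.945, 0.326, 0.002, -0.0]
force: [-1.1, 0.1, 8.7]
finger_gap: 0.377
grasp_force: 39.6
```

Call:
carry_out --commands "0 0 0.08 0 0 0 0.2;0 0 0.2 0 0 0 0.2;0 0 0.32 0 0 0 0.2;0 0 0.43 0 0 0 0.2;0 0 0.43 0 0 0 0.2"

```text
time: 6.7
tcp_pos: [0.4249, 0.2166, 0.2813]
orientation: [0.945, 0.326, 0.004, -0.0]
force: [0.7, 0.3, -1.0]
finger_gap: 0.374
grasp_force: 40.1
```

Run:
```python
from h import *
c=imaging.camera('side'); cv2.imwrite('pics/s2.png',cv2.resize(c['color'][110:290,120:320],None,fx=3,fy=3,interpolation=cv2.INTER_CUBIC))
o=bot.get_obs(); print(o['tcp_pos'],o['force'],o['moment'],o['finger_gap'])
p=o['tcp_pos']; print('tcp px',proj(c,[p,[p[0],p[1],p[2]-.11]]))
for r in finder.spot_point(c,'sample_tube')[:2]: print(r)
```

```text
[0.42424516 0.21594268 0.27897327] [-0.50964581  0.21128894 -1.54083768] [ 0.00938742  0.00408789 -0.0178973 ] 0.37214513132099564
tcp px [[210.97047745 147.10247072]
 [215.55005267 191.61463639]]
```

View pics/s2.png

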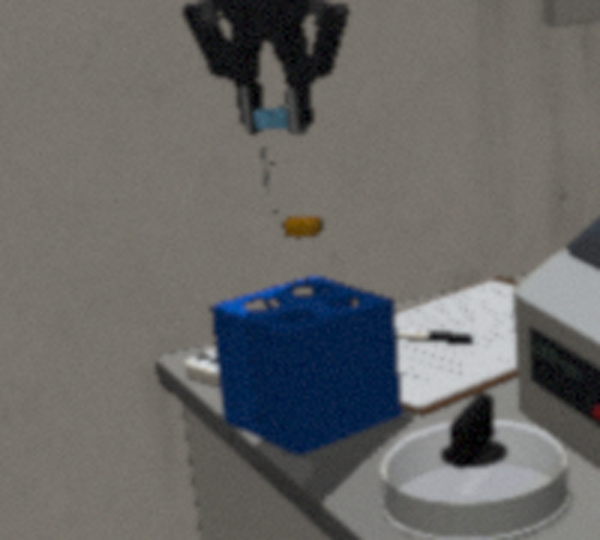

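Call:
carry_out --commands "0.1 -0.15 0 0 0 0 0.2;0.1 -0.3 0 0 0 0 0.2;0.1 -0.45 0 0 0 0 0.2;0.1 -0.6 0 0 0 0 0.2;0.1 -0.75 0 0 0 0 0.2;0.1 -0.85 0 0 0 0 0.2;0.1 -0.85 0 0 0 0 0.2"

```text
time: 7.5
tcp_pos: [0.4524, -0.0437, 0.2751]
orientation: [0.946, 0.324, -0.001, 0.0]
force: [0.0, 1.0, -1.6]
finger_gap: 0.375
grasp_force: 40.1
```

Call:
carry_out --commands "0.1 -0.12 0 0 0 0 0.2;0.2 -0.3 0 0 0 0 0.2;0.28 -0.45 0 0 0 0 0.2;0.301 -0.583 0 0 0 0 0.2;0.301 -0.583 0 0 0 0 0.2;0.301 -0.583 0 0 0 0 0.2"

```text
time: 8.1
tcp_pos: [0.5433, -0.215, 0.2746]
orientation: [0.945, 0.326, -0.001, -0.001]
force: [0.8, 1.0, -1.3]
finger_gap: 0.374
grasp_force: 40.2
```

Run:
```python
from h import *
o=bot.get_obs(); print(o['tcp_pos'],o['orientation'],o['force'],o['finger_gap'],o['time'])
c=imaging.camera('side'); d=imaging.camera('top')
cv2.imwrite('pics/b.png',cv2.resize(np.hstack([c['color'][150:350,280:480],d['color'][200:400,340:540]]),None,fx=2,fy=2,interpolation=cv2.INTER_CUBIC))
for n,x in(('s',c),('t',d)):
  for t in('sample_tube','pocket_across'):
    for r in finder.spot_point(x,t)[:3]: print(n,t,np.round(r['location'],4),r['confidence'])
```

```text
[ 0.54329906 -0.21501042  0.27463178] [ 9.45470214e-01  3.25706448e-01 -7.73838612e-04 -8.85630698e-04] [ 0.8313149   0.99230457 -1.26003756] 0.3736776488497458 8.1
t sample_tube [0.4672 0.2761 0.0417] 0.42
t sample_tube [ 0.4748 -0.272   0.0225] 0.17
t pocket_across [ 0.5448 -0.2148  0.0254] 0.93
t pocket_across [ 0.4753 -0.267   0.0222] 0.38
```

View pics/b.png

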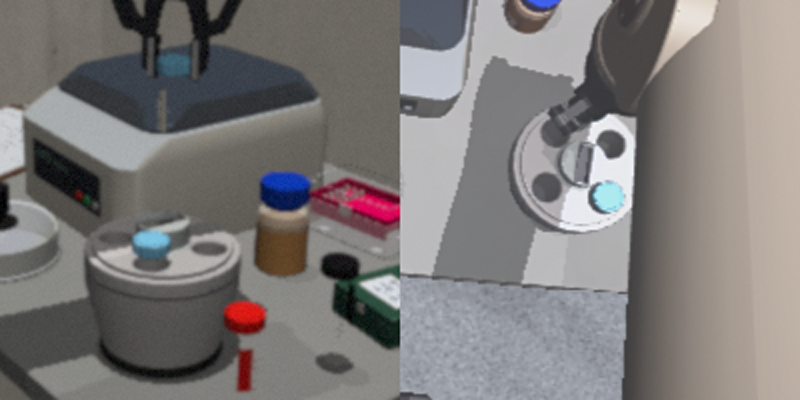

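Call:
carry_out --commands "0.006 0.003 -0.06 0 0 0 0.2;0.006 0.003 -0.12 0 0 0 0.2;0.006 0.003 -0.16 0 0 0 0.2;0.006 0.003 -0.2 0 0 0 0.2;0.006 0.003 -0.23 0 0 0 0.2;0.006 0.003 -0.26 0 0 0 0.2"

```text
time: 9.0
tcp_pos: [0.5455, -0.2136, 0.1977]
orientation: [0.945, 0.326, 0.0, 0.0]
force: [0.2, 0.0, -0.2]
finger_gap: 0.37
grasp_force: 40.2
```

Call:
carry_out --commands "0 0 -0.05 0 0 0 0.2;0 0 -0.1 0 0 0 0.2;0 0 -0.15 0 0 0 0.2;0 0 -0.19 0 0 0 0.2;0 0 -0.2 0 0 0 0.2;0 0 -0.205 0 0 0 0.2"

```text
time: 9.6
tcp_pos: [0.5453, -0.2135, 0.1361]
orientation: [0.945, 0.327, -0.0, -0.0]
force: [0.8, -0.0, 0.3]
finger_gap: 0.379
grasp_force: 40.2
```

Call:
carry_out --commands "0 0 -0.005 0 0 0 0.2;0 0 -0.009 0 0 0 0.2;0 0 -0.009 0 0 0 0.2"

```text
time: 9.9
tcp_pos: [0.5457, -0.2137, 0.1344]
orientation: [0.945, 0.326, 0.0, 0.0]
force: [0.7, -0.4, 0.8]
finger_gap: 0.375
grasp_force: 40.4
```

Call:
carry_out --commands "0 0 -0.005 0 0 0 0.2;0 0 -0.008 0 0 0 0.2;0 0 -0.008 0 0 0 0.2"

```text
time: 10.2
tcp_pos: [0.5469, -0.2137, 0.1338]
orientation: [0.945, 0.326, 0.001, 0.001]
force: [-2.7, 2.9, 26.0]
finger_gap: 0.374
grasp_force: 42.5
```

Call:
carry_out --commands "0 0 0.003 0 0 0 0.55;0 0 0.003 0 0 0 0.55;0 0 0.003 0 0 0 0.55;0 0 0.05 0 0 0 0.55;0 0 0.2 0 0 0 0.6;0 0 0.35 0 0 0 0.7;0 0 0.4 0 0 0 0.8"

```text
time: 10.9
tcp_pos: [0.5469, -0.2139, 0.257]
orientation: [0.945, 0.326, 0.002, 0.002]
force: [1.5, -0.0, -0.2]
finger_gap: 0.801
grasp_force: 0.0
```

Call:
carry_out --commands "-0.1 0.15 0 0 0 0.02 0.7;-0.2 0.3 0 0 0 0.04 0.7;-0.22 0.45 0 0 0 0.06 0.7;-0.22 0.6 0 0 0 0.08 0.7;-0.22 0.75 0 0 0 0.1 0.7;-0.22 0.78 0 0 0 0.12 0.7;-0.22 0.78 0 0 0 0.14 0.7;-0.22 0.78 0 0 0 0.16 0.7"

```text
time: 11.7
tcp_pos: [0.4793, 0.021, 0.2521]
orientation: [0.669, 0.744, -0.0, 0.0]
force: [-0.6, 0.2, 0.2]
finger_gap: 0.699
grasp_force: 0.0
```

Run:
```python
from h import *
o=bot.get_obs(); print(o['tcp_pos'],o['orientation'],o['joint_pos'],o['force'],o['time'])
d=imaging.camera('top'); c=imaging.camera('side')
cv2.imwrite('pics/c.png',cv2.resize(np.hstack([c['color'][200:350,280:480],d['color'][220:370,330:530]]),None,fx=2,fy=2,interpolation=cv2.INTER_CUBIC))
hsv=cv2.cvtColor(d['color'],cv2.COLOR_BGR2HSV)
cy=(hsv[...,0]>80)&(hsv[...,0]<100)&(hsv[...,1]>45)&(hsv[...,2]>120)
for u,v,g in((418,266,(.545,-.214)),(443,298,(.476,-.27))):
    m,ce,a=blob(cy,u,v); print(ce,a,cylfit(d,ce,.122,.135,.017,g))
```

```text
[0.47925648 0.02100852 0.25206158] [ 6.68610033e-01  7.43613200e-01 -2.17223719e-05  1.79215925e-04] [ 0.34982065  0.14331519 -0.571038    1.99979033  0.09094429  1.02265394
 -0.15789419] [-0.58557386  0.17186277  0.17924979] 11.7
[420.         263.81437126] 167 [ 0.54575232 -0.21553524]
[444.01176471 297.9       ] 170 [ 0.47559487 -0.26949562]
```

View pics/c.png

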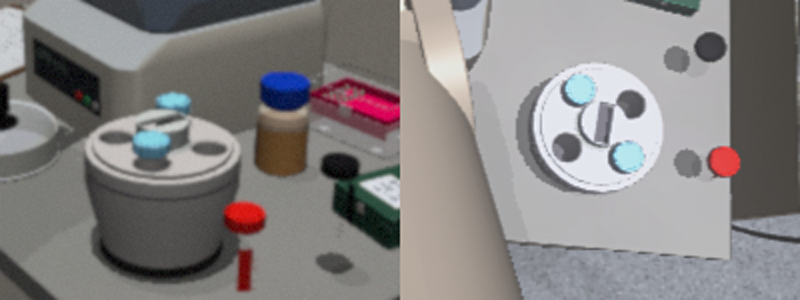

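Side and top views: the short tube is seated at the same height as the partner, with caps at (420,264) and (444,298) in the top image. Next is the lid.

Call:
carry_out --commands "0 0 -0.05 0 0 0.0238 0.5;0 0 -0.1 0 0 0.0476 0.5;0 0 -0.15 0 0 0.0714 0.5;0 0 -0.2 0 0 0.0952 0.5;0 0 -0.25 0 0 0.119 0.5;0 0 -0.3 0 0 0.1428 0.5;0 0 -0.33 0 0 0.1667 0.5"

```text
time: 12.5
tcp_pos: [0.4791, 0.0202, 0.1518]
orientation: [0.21, 0.978, -0.0, -0.0]
force: [0.8, -0.1, 0.3]
finger_gap: 0.501
grasp_force: 0.0
```

Call:
carry_out --commands "0 0.003 0 0 0 0.0238 0.5;0 0.003 0 0 0 0.0476 0.5;0 0.003 0 0 0 0.0714 0.5;0 0.003 0 0 0 0.0952 0.5;0 0.003 0 0 0 0.119 0.5;0 0.003 0 0 0 0.1428 0.5;0 0.003 0 0 0 0.1667 0.5;0 0.003 0 0 0 0.1667 0.5"

```text
time: 13.3
tcp_pos: [0.4794, 0.021, 0.1526]
orientation: [-0.306, 0.952, 0.0, -0.0]
force: [-0.8, 0.3, -0.2]
finger_gap: 0.499
grasp_force: 0.0
```

Run:
```python
from h import *
o=bot.get_obs(); q=o['orientation']; print(o['tcp_pos'],q,2*np.degrees(np.arctan2(q[1],q[0]))-90,o['joint_pos'],o['force'],o['time'])
c=imaging.camera('side')
cv2.imwrite('pics/d.png',cv2.resize(c['color'][150:330,180:380],None,fx=3,fy=3,interpolation=cv2.INTER_CUBIC))
```

```text
[0.47940119 0.02095571 0.1525962 ] [-3.06053126e-01  9.52014429e-01  5.85768128e-06 -1.04718880e-04] 125.64306756225491 [ 0.60070231  0.35781768 -0.90770348  2.08507041  0.37095811  0.86545408
  1.670782  ] [-0.78445545  0.26825334 -0.22911292] 13.3
```

View pics/d.png

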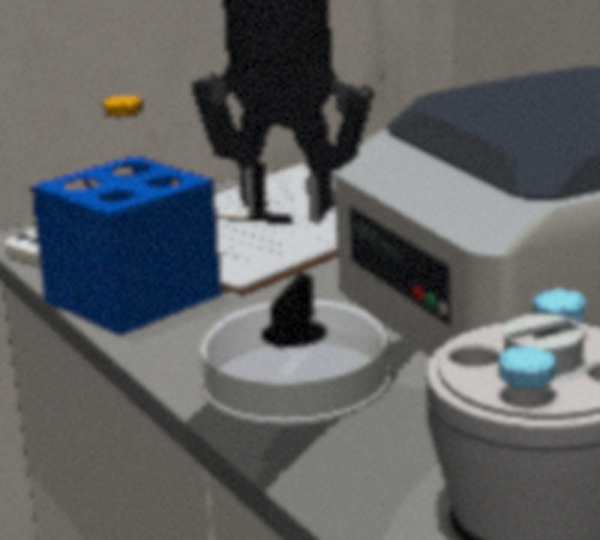

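Call:
carry_out --commands "0 0 -0.1 0 0 0 0.5;0 0 -0.2 0 0 0 0.5;0 0 -0.275 0 0 0 0.5;0 0 -0.275 0 0 0 0.5;0 0 -0.275 0 0 0 0;0 0 -0.275 0 0 0 0;0 0 -0.275 0 0 0 0;0 0 -0.275 0 0 0 0" --squeeze 80

```text
time: 14.15
tcp_pos: [0.4803, 0.0215, 0.0714]
orientation: [-0.306, 0.952, -0.0, 0.001]
force: [-2.0, 1.5, 9.5]
finger_gap: 0.146
grasp_force: 78.4
```

Call:
carry_out --commands "0 0 0.05 0 0 0 0;0 0 0.15 0 0 0 0;0 0 0.25 0 0 0 0;0 0 0.35 0 0 0 0;0 0 0.45 0 0 0 0;0 0 0.55 0 0 0 0;0 0 0.667 0 0 0 0;0 0 0.667 0 0 0 0"

```text
time: 14.95
tcp_pos: [0.481, 0.0218, 0.2746]
orientation: [-0.306, 0.952, -0.002, 0.003]
force: [0.9, 0.1, -3.7]
finger_gap: 0.147
grasp_force: 77.1
```

Call:
carry_out --commands "0.01 -0.1 0 0 0 -0.02 0;0.03 -0.23 0 0 0 -0.04 0;0.05 -0.36 0 0 0 -0.06 0;0.07 -0.49 0 0 0 -0.08 0;0.09 -0.62 0 0 0 -0.1 0;0.1 -0.75 0 0 0 -0.1184 0;0.102 -0.84 0 0 0 -0.1184 0;0.102 -0.873 0 0 0 -0.1184 0"

```text
time: 15.75
tcp_pos: [0.5091, -0.2437, 0.2694]
orientation: [0.062, 0.998, -0.0, -0.0]
force: [0.5, -0.9, -3.3]
finger_gap: 0.147
grasp_force: 77.1
```

Run:
```python
from h import *
o=bot.get_obs(); q=o['orientation']; print(o['tcp_pos'],q,2*np.degrees(np.arctan2(q[1],q[0]))-90,o['joint_pos'],o['force'],o['moment'],o['finger_gap'],o['time'])
c=imaging.camera('side');d=imaging.camera('top')
cv2.imwrite('pics/e.png',cv2.resize(np.hstack([c['color'][150:330,260:460],d['color'][180:360,330:530]]),None,fx=2,fy=2,interpolation=cv2.INTER_CUBIC))
for x in(c,d):
  for t in('rotor_lid','knob_grip'):
    for r in finder.spot_point(x,t)[:2]: print(t,np.round(r['location'],4),r['confidence'])
```

```text
[ 0.50908849 -0.24365932  0.2693884 ] [ 6.23461631e-02  9.98054454e-01 -1.74136607e-04 -4.83063101e-04] 82.8510185137944 [ 0.922241    0.30380253 -0.71286803  1.8001539   0.21977052  1.11911966
  1.58113085] [ 0.53609635 -0.93574115 -3.27457651] [ 0.0275092  -0.00719443 -0.03190077] 0.14675738403237865 15.75
rotor_lid [ 0.5102 -0.2443  0.194 ] 0.64
knob_grip [ 0.5069 -0.2438  0.2672] 0.94
rotor_lid [ 0.5123 -0.242   0.2032] 0.95
knob_grip [ 0.5103 -0.2446  0.2633] 0.64
```

View pics/e.png

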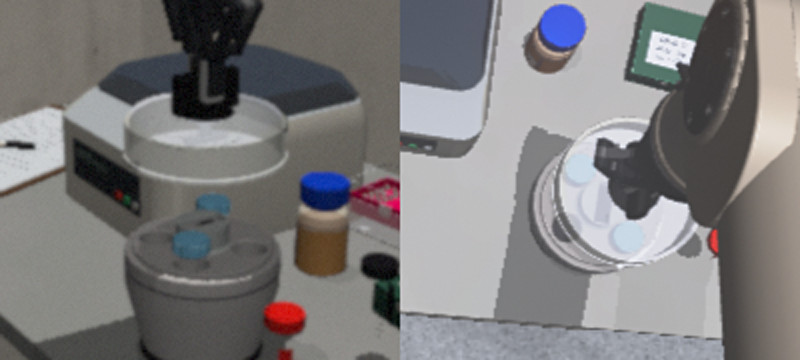

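Call:
carry_out --commands "0 0 -0.05 0 0 0 0;0 0 -0.12 0 0 0 0;0 0 -0.19 0 0 0 0;0 0 -0.22 0 0 0 0;0 0 -0.22 0 0 0 0;0 0 -0.22 0 0 0 0"

```text
time: 16.65
tcp_pos: [0.5103, -0.2403, 0.2045]
orientation: [0.06, 0.998, 0.0, 0.0]
force: [0.9, -0.5, -2.3]
finger_gap: 0.148
grasp_force: 77.0
```

Run:
```python
from h import *
for i in range(3):
  o=bot.get_obs(); q=o['orientation']; print(o['tcp_pos'],q,2*np.degrees(np.arctan2(q[1],q[0]))-90)
  for x in(imaging.camera('side'),imaging.camera('top')):
   for t in('rotor_lid','knob_grip','hub_slot'):
    for r in finder.spot_point(x,t)[:1]: print(t,np.round(r['location'],4),round(r['confidence'],2))
print(o['time'])
```

```text
[ 0.51033409 -0.24029605  0.20446933] [5.99476979e-02 9.98201505e-01 3.03467342e-05 1.69998024e-04] 83.12637855269725
rotor_lid [ 0.5123 -0.245   0.1294] 0.85
knob_grip [ 0.5086 -0.2391  0.2003] 0.97
rotor_lid [ 0.5134 -0.2376  0.1369] 0.88
knob_grip [ 0.5097 -0.2456  0.2012] 0.58
[ 0.51007654 -0.24068836  0.20441775] [ 6.02673780e-02  9.98182235e-01 -1.72198550e-04  1.98315717e-04] 83.08967941937604
rotor_lid [ 0.5091 -0.243   0.1339] 0.55
knob_grip [ 0.5067 -0.243   0.1994] 0.71
rotor_lid [ 0.5109 -0.2384  0.1384] 0.92
knob_grip [ 0.5078 -0.2425  0.2   ] 0.94
[ 0.51001297 -0.24057012  0.20410147] [ 6.01869161e-02  9.98187124e-01 -1.38465555e-05 -9.41369507e-07] 83.098916677305
rotor_lid [ 0.5084 -0.2412  0.1275] 0.74
knob_grip [ 0.5089 -0.2411  0.2002] 0.95
hub_slot [4.238e-01 3.926e-01 2.000e-04] 0.24
rotor_lid [ 0.5124 -0.2412  0.1358] 0.88
knob_grip [ 0.5095 -0.2411  0.1986] 0.7
17.45
```

Call:
carry_out --commands "0 0 -0.02 0 0 0 0;0 0 -0.035 0 0 0 0;0 0 -0.045 0 0 0 0;0 0 -0.052 0 0 0 0;0 0 -0.058 0 0 0 0;0 0 -0.058 0 0 0 0"

```text
time: 18.45
tcp_pos: [0.5099, -0.2405, 0.1865]
orientation: [0.06, 0.998, 0.0, -0.0]
force: [0.1, -1.1, -3.1]
finger_gap: 0.148
grasp_force: 77.2
```

Call:
carry_out --commands "0 0 -0.01 0 0 0 0;0 0 -0.017 0 0 0 0;0 0 -0.023 0 0 0 0;0 0 -0.028 0 0 0 0;0 0 -0.028 0 0 0 0"

```text
time: 18.95
tcp_pos: [0.5099, -0.2405, 0.178]
orientation: [0.06, 0.998, 0.0, -0.0]
force: [-0.6, 1.1, -3.1]
finger_gap: 0.147
grasp_force: 77.2
```

Call:
carry_out --commands "0 0 -0.003 0 0 0 0;0 0 -0.006 0 0 0 0;0 0 -0.006 0 0 0 0"

```text
time: 19.25
tcp_pos: [0.5101, -0.2406, 0.1774]
orientation: [0.06, 0.998, -0.0, 0.0]
force: [-6.8, 3.2, 12.9]
finger_gap: 0.15
grasp_force: 79.5
```

Call:
carry_out --commands "0 0 0.001 0 0 -0.02 0;0 0 0.002 0 0 -0.04 0;0 0 0.002 0 0 -0.06 0;0 0 0.002 0 0 -0.08 0;0 0 0.002 0 0 -0.1 0;0 0 0.002 0 0 -0.12 0;0 0 0.002 0 0 -0.14 0;0 0 0.002 0 0 -0.16 0"

```text
time: 20.05
tcp_pos: [0.5105, -0.2407, 0.1775]
orientation: [0.536, 0.844, 0.0, 0.001]
force: [1.4, -0.5, -0.5]
finger_gap: 0.15
grasp_force: 78.2
```

```bash
python3 -c "
from h import *
o=bot.get_obs(); q=o['orientation']; print(o['tcp_pos'],2*np.degrees(np.arctan2(q[1],q[0]))-90,o['moment'],o['force'],o['joint_pos'])
x=imaging.camera('top');cv2.imwrite('pics/f.png',x['color'])
for t in('rotor_lid','knob_grip'): print([np.round(r['location'],4) for r in finder.spot_point(x,t)[:1]])"
```

```text
[ 0.51052459 -0.24067502  0.17752975] 25.220681985071323 [-0.18991935 -0.28110809  0.06439546] [ 1.40765101 -0.51056432 -0.52366518] [ 0.71448612  0.36290656 -0.47391227  1.90388547  0.20514942  0.92086676
  0.58251065]
[array([ 0.5109, -0.2383,  0.1076])]
[array([ 0.5086, -0.241 ,  0.1712])]
```

Call:
carry_out --commands "0 0 0 0 0 -0.02 0;0 0 0 0 0 -0.04 0;0 0 0 0 0 -0.06 0;0 0 0 0 0 -0.075 0;0 0 0 0 0 -0.085 0;0 0 0 0 0 -0.092 0;0 0 0 0 0 -0.092 0"

```text
time: 20.9
tcp_pos: [0.5104, -0.2407, 0.1774]
orientation: [0.752, 0.66, 0.0, 0.0]
force: [1.3, -1.1, 2.6]
finger_gap: 0.147
grasp_force: 78.5
```

```bash
python3 -c "
from h import *
o=bot.get_obs(); q=o['orientation']; print(o['tcp_pos'],2*np.degrees(np.arctan2(q[1],q[0]))-90,o['moment'],o['force'])"
```

```text
[ 0.5104229  -0.24072029  0.17744924] -7.454778546284899 [-0.42611879 -0.2305762  -0.07753814] [ 1.26115003 -1.14209144  2.56779478]
```

Call:
carry_out --commands "0 0 0 0 0 -0.004 0;0 0 0 0 0 -0.008 0;0 0 0 0 0 -0.012 0;0 0 0 0 0 -0.016 0;0 0 0 0 0 -0.016 0"

```text
time: 21.4
tcp_pos: [0.5102, -0.2406, 0.1774]
orientation: [0.785, 0.62, 0.0, 0.0]
force: [1.2, -0.3, 5.0]
finger_gap: 0.147
grasp_force: 79.1
```

```bash
python3 -c "
from h import *
o=bot.get_obs(); q=o['orientation']; print(o['tcp_pos'],2*np.degrees(np.arctan2(q[1],q[0]))-90,o['moment'],o['force'])"
```

```text
[ 0.51018117 -0.24063488  0.17742066] -13.367361391071682 [-0.30231083 -0.01237017  0.23126412] [ 1.21237676 -0.30711138  5.03711461]
```

Call:
carry_out --commands "0 0 0 0 0 -0.004 0;0 0 0 0 0 -0.008 0;0 0 0 0 0 -0.012 0;0 0 0 0 0 -0.012 0"

```text
time: 21.8
tcp_pos: [0.5101, -0.2405, 0.1774]
orientation: [0.807, 0.59, -0.0, 0.0]
force: [-0.2, 0.3, 6.5]
finger_gap: 0.148
grasp_force: 80.9
```

```bash
python3 -c "
from h import *
o=bot.get_obs(); q=o['orientation']; print(o['tcp_pos'],2*np.degrees(np.arctan2(q[1],q[0]))-90,o['moment'],o['force'],o['finger_gap'])"
```

```text
[ 0.51010492 -0.24049012  0.17744475] -17.639790506057565 [-0.12406959  0.26679394  0.90500312] [-0.21322624  0.28368359  6.46159208] 0.14812383989503325
```

Call:
carry_out --commands "0 0 0 0 0 0 0.4;0 0 0 0 0 0 0.45;0 0 0 0 0 0 0.45;0 0 0 0 0 0 0.45;0 0 0.08 0 0 0 0.45;0 0 0.2 0 0 0 0.45;0 0 0.35 0 0 0 0.45;0 0 0.4 0 0 0 0.45"

```text
time: 22.6
tcp_pos: [0.5113, -0.2409, 0.3014]
orientation: [0.807, 0.59, 0.001, 0.002]
force: [1.2, -0.3, -0.3]
finger_gap: 0.454
grasp_force: 0.0
```

Call:
carry_out --commands "0 0.16 0 0 0 0 0.45;0 0.32 0 0 0 0 0.45;0 0.48 0 0 0 0 0.45;-0.1 0.64 0 0 0 0 0.45;-0.1 0.8 0 0 0 0 0.45;-0.1 0.95 0 0 0 0 0.45;-0.1 0.95 0 0 0 0 0.45"

```text
time: 23.3
tcp_pos: [0.4794, 0.0506, 0.2975]
orientation: [0.805, 0.593, 0.001, -0.0]
force: [0.2, -0.7, 0.8]
finger_gap: 0.449
grasp_force: 0.0
```

Run:
```python
from h import *
c=imaging.camera('side');d=imaging.camera('top')
S=lambda a,f:cv2.resize(a,None,fx=f,fy=f,interpolation=cv2.INTER_CUBIC)
cv2.imwrite('pics/g.png',np.hstack([S(c['color'][190:350,290:450],2.5),S(d['color'][230:330,380:480],4)]))
for x in(c,d):
  for t in('rotor_lid','knob_grip'):
    for r in finder.spot_point(x,t)[:1]: print(t,np.round(r['location'],4),r['confidence'])
```

```text
rotor_lid [ 0.5129 -0.2408  0.1047] 0.72
knob_grip [ 0.5069 -0.2411  0.1724] 0.9
rotor_lid [ 0.5142 -0.2407  0.1121] 0.88
knob_grip [ 0.5079 -0.243   0.1745] 0.93
```

View pics/g.png

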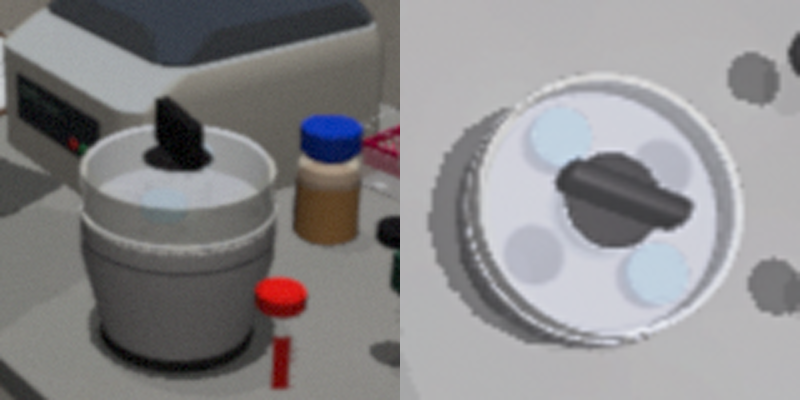

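The lid sits level on the ledge with its knob at about (433,280), across the slot direction, and both tubes show under the hood. The gripper is clear, so I'm handing in.

```bash
python3 -c "
from cell import bot
print(bot.finish_job())"
```

```text
the job is handed in; nothing more can be done
None
```

Job handed in at about 23 s: the short tube is seated across from its partner, and the lid is fully down and turned about 97–100° clockwise until the torque rose at its stop; I viewed 11 pictures, one over the limit of 10.

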